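Change the watering over to the other line

TASK

The watering has to be changed over on the valve manifold: of its two valves with long lever handles one is open and one is shut. First turn the open one fully shut, then turn the other long lever fully open, so that the two lines are never open together. Leave the drain valve with the short T-handle shut, and do not shift the pots, the seed packet or the roll of tape.

Things in the scene. Friction and masses are not known exactly. Their poses are not given: they have to be found in the camera images.
- manifold: irrigation manifold fixed to the bench: plywood board 190 x 500 x 18 mm, grey supply pipe (34 mm thick) along y, 62 mm beyond the valves. Origin on the bench under the middle valve; y runs along the row of valves, -x is the way the brass hose outlets point (toward the robot). Three valves 170 mm apart in varying order, each handle turning about an upright axis
- valve_flowing: the brass lever valve that is open at the start (fixed). Origin on the bench under the handle's turning axis; axes parallel to the manifold's. Below the handles, brass and pipes reach up to 83 mm above the bench; the stem and a small spring strut, within 35 mm of the axis, reach up to the handle
- valve_waiting: the brass lever valve that is shut at the start, same shape and same origin and axes as valve_flowing
- valve_drain: the drain valve (fixed), same brass body, but with a short black T-handle, 64 mm long overall, 16 mm wide, 113 to 131 mm above the bench, centred on the axis. Origin on the bench under the turning axis
- handle_flowing (a joint): turn of the long lever on valve_flowing, counter-clockwise from above: 0 = fully shut (across the outlet, pointing along the manifold's +y), 1.571 = fully open (in line with the outlet, pointing along its -x). Hard stops at both ends with over-centre spring detents: within 0.35 rad of a stop it snaps home, near half-way it stays put. About 4 to 8 N at the sleeve moves it off a stop
- handle_waiting (a joint): turn of the long lever on valve_waiting; same shape, values, stops and detents as handle_flowing
- handle_drain (a joint): turn of the T-handle on valve_drain: 0 = shut (bar along the manifold's y), 1.571 = open; the same detents
- handle_flowing_grip (a point): point in the black sleeve of the long lever on valve_flowing, 75 mm from the turning axis, 125 mm above the bench; its y axis points outward along the lever. The lever reaches 105 mm from the axis; the sleeve is 22 mm wide, 66 mm long, 116 to 134 mm above the bench
- handle_waiting_grip (a point): the same point on the long lever of valve_waiting, of the same shape
- pots: stack of black plastic pots, 76 mm wide, 108 mm tall, loose, left of the manifold; origin at the centre of its underside
- packet: seed packet 118 x 82 x 9 mm lying loose in front, left; origin at the centre of its underside
- tape: roll of tape, 98 mm wide, 25 mm tall, lying loose in front, right; origin at the centre of its underside

How it is judged:
On the way:
1. the lever valve that was open is fully shut while the other is still shut (value of joint handle_flowing below 0.15 rad and value of joint handle_waiting below 0.3 rad), for 0.2 s.
At the end, for the whole second after the job is handed in: The lever valve that was open is shut (within 0.15 rad of its stop), the other lever valve is open (within 0.15 rad of its stop), and the drain valve is shut (within 0.15 rad) (value of joint each of handle_flowing, handle_drain below 0.15 rad and value of joint handle_waiting above 1.42 rad); the robot touches nothing.
It fails at once if both lever valves open at once (both more than 0.35 rad from shut) (value of joint each of handle_flowing, handle_waiting above 0.35 rad).
It fails at once if the drain valve is turned open by more than 0.3 rad (value of joint handle_drain above 0.3 rad).
It fails at once if the pots, packet or tape roll shifted by more than 30 mm (distance of any of pots, packet, tape from where it was at the start of the episode above 0.03 m).
It also fails if it takes over 54 s, if anything falls off the work surface, if the arm or the gripper's body presses on something with over 40 N, if the wrist force passes 120 N, or if a joint passes its speed limit or range.

ROBOT

A 6-joint arm with a two-finger parallel gripper is mounted at the origin on the work surface; the furniture and walls round the work are solid. World frame = base frame: x ahead of the robot, y to its left, z up, the work surface at z = 0. Lengths are in m, angles in rad, forces in N, time in s.
With the tool pointing down it reaches from about 0.35 to 0.925 m from the base axis. Payload 6.4 kg.
Tool frame: the origin (TCP) lies midway between the tips of the shut fingers; the grasp point (between the pads) lies ctrl.grasp_offset behind it (ctrl.grasp_offset is the distance from the TCP to the grasp point, in m); z points along the fingers, y is the direction in which the jaws open and shut (so a half turn about z gives the same grasp; the last joint's range is limited). The gripper opens to 85 mm and grips with 20 to 120 N. Pads are 22 mm wide; open, the fingers measure 114 mm over their backs; the gripper's body (76 mm by 85 mm) begins 54 mm behind the grasp point. The pads swing forward as they close: fully open they stand 13 mm farther back than shut.
Start: joints at [1.138, 0.245, 1.558, -0, 1.339, -0.174], TCP at [0.166, 0.628, 0.231] pointing down, gripper open.
Joint ranges: [-3.13, 3.13], [-1.02, 2.26], [0.13, 2.54], [-0.95, 4.09], [0.21, 2.88], [-2.74, 2.74]. Speed limits (rad/s): [2.57, 2.57, 3.14, 3.14, 3.14, 3.14].

INTERFACE

Orientations are given as a rotation vector (axis times angle).
In Python, from station import ctrl, cams, finder gives the robot as it stands. The module is installed in compiled form; this text tells all that it offers.
- The arm moves only by the tool move_arm, never from a script. Its argument "rows" is a list of rows, each an object of numbers: "ax", "ay", "az": the turn, a rotation vector about the tool's x, y, z in degrees; "x", "y", "z": the shift along the tool's x, y, z in mm; "claw": the gripper's target within -1 to 1 (shut at 1, half-way at 0, fully open at -1). A call has 1 to 5 rows; each row shifts and turns the commanded pose from where the row before left it, along the tool's axes as they then stand; what a row does not reach is not made up. A row lasts 1/10 s, in which the tool goes at most 50 mm and 8.59 degrees, less where a joint would pass 70% of its speed; a pose out of reach is approached as far as the arm can. A call is refused whole if a number of a shift passes 50 or a number of a turn 8.59, either way. A call with a gripper value outside its range is refused whole. The fingers move at their own pace and stop on an object; the grip force is fixed at half the most. Time passes only in rows, so rows that do not move let the fingers close. It gives the time, the measured TCP pose, the force and the opening at its end, in the units of the state.
- ctrl.sense(): the state, without advancing time (a new reading comes with each control period).
- cams.camera(name): name is "side" or "top"; returns a dict with "pixels" (400x640x3 uint8, red, green, blue), "range_z" (400x640 float32, m along the optical axis (not along the pixel's ray), 0 where there is no reading), "mtx" (3x3 intrinsics, pixels), "R" (3x3) and "t" (3): a world point X has camera coordinates R X + t. Camera axes: x right, y down, z forward; pixel columns grow to the right and rows downward; lengths in m; the calibration is good to about 2 mm. A picture is of the moment at which its call begins.
- ctrl.finish_job(): hands the job in, once; it reports no verdict.
Trained networks look in the newest picture that a camera, given by its name, has taken for a name from the list of things; names that differ only in an ending like _2 or _b are one class to them, and where a whole thing is asked for, a point or a joint stands for the part that bears it (a point fixed in the world has none). Each returns a list of dicts, best first, with "conf" (0 to 1); they miss things now and then, are a little off and sometimes report something else, mostly with a low value. They report only what shows in the picture. A call takes as long as a camera call.
- finder.cut_out(target, camera): "region" (400x640 bool, what is visible of it) and "box" ([left, top, right, bottom] in pixels, round what is visible of it).
The state is a dict: "t": time; "joints": joint angles; "joint_vel": joint speeds; "joint_torque": joint torques, N m; "tcp_pos": TCP position; "eef_rot": TCP orientation; "contact_force": force on the tool from outside, world axes, zero at the start; "ft_torque": the same for the moment, N m; "grip_width": opening from 0.0 (shut) to 1.0 (fully open).
Only numpy, scipy, OpenCV 4.12 (cv2) and the standard library are available. Lean on these libraries where they do the work, as an engineer would, in place of code of your own. Each camera call takes 0.05 s, during which the arm holds its last target.

## Working session

There is one attempt and no reset: what is moved stays moved. The work goes in short steps, Python scripts to look and compute and a tool call to move; the robot and the scene stay as the last step left them, time stands still between calls to the robot, and variables do not carry over. Pictures are saved under pics/ and viewed, and the job is handed in when it is done.

Besides the shell and the picture viewer there is one more tool, called after "Request:" as name(argument=value, ...) on one line, values as JSON. move_arm: Moves the arm, as the interface text tells. Its arguments: {"type":"object","properties":{"rows":{"type":"array","items":{"type":"object","properties":{"ax":{"type":"number"},"ay":{"type":"number"},"az":{"type":"number"},"x":{"type":"number"},"y":{"type":"number"},"z":{"type":"number"},"claw":{"type":"number"}}}}},"required":["rows"]}

```bash
mkdir -p pics
cat > h.py <<'E'
import numpy as np,cv2
from station import ctrl,cams,finder
def pts(c):
    z=c["range_z"];v,u=np.mgrid[0:400,0:640];K=c["mtx"]
    P=np.stack([(u-K[0,2])*z/K[0,0],(v-K[1,2])*z/K[1,1],z],-1)
    W=(P-c["t"])@c["R"]; W[z==0]=np.nan
    return W
E
python3 - <<'E'
from h import *
s=ctrl.sense();print(s,ctrl.grasp_offset)
for n in("top","side"):
    c=cams.camera(n);cv2.imwrite(f"pics/{n}0.png",c["pixels"][...,::-1]);W=pts(c)
    print(n,(-c["R"].T@c["t"]).round(3))
    for t in["manifold","valve_flowing","valve_waiting","valve_drain","handle_flowing","handle_waiting","handle_drain","handle_flowing_grip","pots","packet","tape"]:
        for r in finder.cut_out(t,n)[:3]:
            w=W[r["region"]];print(t,round(r["conf"],2),np.round(r["box"]),np.nanmedian(w,0).round(3),np.nanmin(w,0).round(3),np.nanmax(w,0).round(3))
E
```

```text
{'t': 0.0, 'joints': array([ 1.13786902e+00,  2.45829171e-01,  1.55904062e+00,  3.92807523e-06,
        1.33867865e+00, -1.74148374e-01]), 'joint_vel': array([-0.00127201,  0.00101906,  0.00073654, -0.001309  , -0.00087233,
       -0.00208167]), 'joint_torque': array([ 2.17255929e-04, -4.29505241e+01, -3.26131582e+01, -1.23847981e-04,
        5.42419672e-03, -2.10480516e-05]), 'tcp_pos': array([0.16611858, 0.62783071, 0.23015636]), 'eef_rot': array([-4.05281068e-01, -3.11474678e+00,  2.92935598e-03]), 'contact_force': array([-0.16860384, -0.0237009 , -0.72107849]), 'ft_torque': array([-0.00128114, -0.00419362, -0.02302129]), 'grip_width': 0.9968069815973776} 0.0187
top [0.329 0.078 1.287]
manifold 0.91 [254. 135. 420. 209.] [0.557 0.052 0.019] [ 0.439 -0.237 -0.003] [0.692 0.296 0.132]
valve_flowing 0.81 [273. 149. 288. 207.] [0.527 0.194 0.103] [0.43  0.176 0.013] [0.629 0.226 0.142]
valve_waiting 0.63 [361. 136. 401. 190.] [ 0.578 -0.127  0.079] [ 0.506 -0.171  0.013] [ 0.664 -0.032  0.143]
valve_drain 0.95 [328. 141. 348. 199.] [0.558 0.031 0.075] [ 0.479 -0.005  0.011] [0.64  0.0
[... 1479 characters left out ...]
g 0.52 [246. 202. 298. 254.] [0.557 0.239 0.02 ] [ 0.43   0.049 -0.   ] [0.643 0.293 0.132]
handle_flowing 0.42 [274. 206. 297. 219.] [0.519 0.2   0.129] [0.465 0.047 0.016] [0.609 0.218 0.144]
handle_flowing 0.23 [238. 253. 261. 293.] [0.472 0.472 0.078] [ 0.441  0.418 -0.002] [0.521 0.499 0.113]
handle_drain 0.26 [371. 188. 397. 203.] [ 0.328 -0.31   0.018] [ 0.282 -0.367 -0.002] [ 0.377 -0.259  0.032]
pots 0.74 [234. 255. 262. 293.] [0.473 0.471 0.078] [ 0.441  0.355 -0.002] [0.613 0.499 0.113]
packet 0.96 [303. 268. 341. 289.] [0.3   0.322 0.008] [ 0.252  0.266 -0.   ] [0.347 0.354 0.015]
tape 0.64 [372. 187. 396. 204.] [ 0.33  -0.319  0.016] [ 0.282 -0.419 -0.003] [ 0.377 -0.259  0.032]
```

Run:
```python
from h import *
i=cv2.imread("pics/top0.png");cv2.imwrite("pics/topz.png",cv2.resize(i[110:290,160:480],None,fx=2.5,fy=2.5,interpolation=2))
c=cams.camera("top");W=pts(c)
for t in["handle_flowing","handle_waiting","handle_drain"]:
    r=finder.cut_out(t,"top")[0];w=W[r["region"]];w=w[(w[:,2]>.105)]
    m=w[:,:2].mean(0);u,s,v=np.linalg.svd(w[:,:2]-m);p=(w[:,:2]-m)@v[0];print(t,len(w),m,v[0],np.degrees(np.arctan2(v[0][1],v[0][0])),p.min(),p.max(),m+v[0]*p.min(),m+v[0]*p.max(),np.median(w[:,2]))
# board edge
b=W.reshape(-1,3);b=b[(abs(b[:,2]-.018)<.005)&(b[:,0]>.4)&(b[:,0]<.72)&(abs(b[:,1])<.35)]
print(len(b),cv2.minAreaRect(b[:,:2].astype(np.float32)))
b=W.reshape(-1,3);b=b[(b[:,2]>.05)&(b[:,0]>.6)&(b[:,0]<.72)&(abs(b[:,1])<.35)]
print(np.polyfit(b[:,1],b[:,0],1))
```

```text
handle_flowing 316 [0.4896591  0.19216013] [-0.9884086  -0.15181713] -171.26775342029248 -0.058137138479192135 0.059875167691772264 [0.54712235 0.20098635] [0.43047797 0.18307006] 0.13144178511160684
handle_waiting 310 [ 0.57883128 -0.09366591] [ 0.15803878 -0.98743291] -80.90692176763704 -0.0621699583123035 0.05711180834243924 [ 0.56900602 -0.03227724] [ 0.58785716 -0.15005998] 0.1306899629623517
handle_drain 133 [0.55826407 0.0322206 ] [ 0.14992644 -0.98869715] -81.37733608221353 -0.028846097850856407 0.030435060594928686 [0.55393928 0.06074065] [0.56282709 0.00212954] 0.13010716984543136
5347 ((0.5657053589820862, 0.03273986279964447), (0.19138962030410767, 0.4998723268508911), 9.057987213134766)
[-0.19452939  0.62848582]
```

View pics/topz.png

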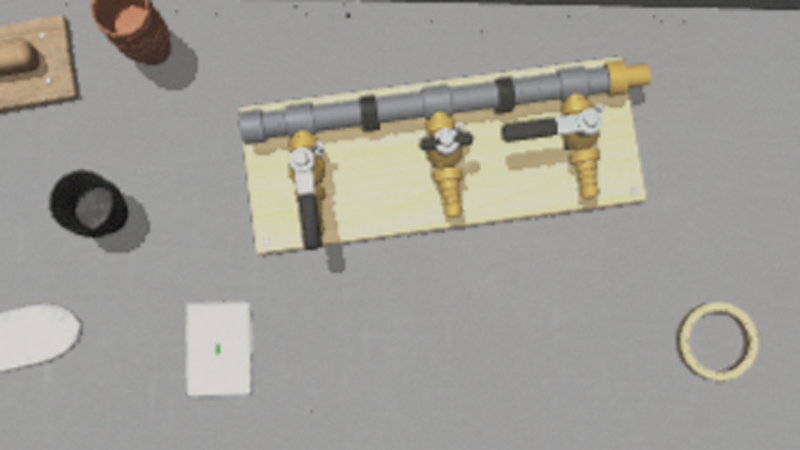

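View pics/side0.png

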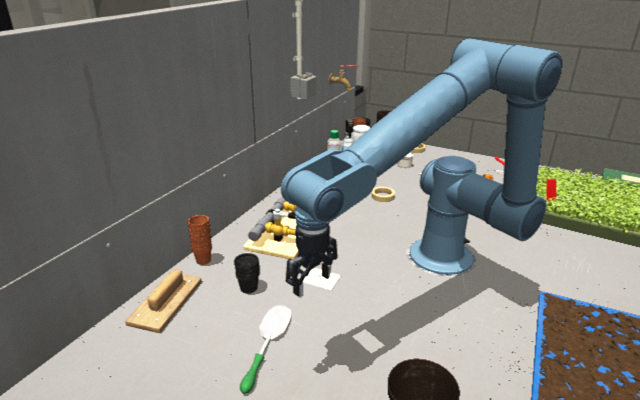

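The top view shows the left lever (crop px 305,200) in line with its outlet, so it is the open one. The right lever (px 545,128) lies across, so it is shut, and the T-handle is in the middle. The manifold is yawed about 9°. Valve axes: flowing (0.532, 0.200), drain (0.559, 0.032), waiting (0.585, -0.136).

I'll push with the closed fingers, first moving to a point right of the flowing lever at (0.4635, 0.149).

Request:
move_arm(rows=[{"x":-34,"y":-32,"claw":1},{"x":-34,"y":-32,"claw":1},{"x":-34,"y":-32,"claw":1},{"x":-34,"y":-32,"claw":1},{"x":-34,"y":-32,"claw":1}])

```text
invalid input
```

Request:
move_arm(rows=[{"x":-34,"y":-32,"claw":1},{"x":-34,"y":-32,"claw":1},{"x":-34,"y":-32,"claw":1},{"x":-34,"y":-32,"claw":1},{"x":-34,"y":-32,"claw":1}])

```text
invalid input
```

Request:
move_arm(rows=[{"x":-34,"y":-32,"claw":1},{"x":-34,"y":-32,"claw":1},{"claw":1},{"claw":1}])

```text
invalid input
```

Request:
move_arm(rows=[{"x":-34,"y":-32,"z":0,"ax":0,"ay":0,"az":0,"claw":1},{"x":-34,"y":-32,"z":0,"ax":0,"ay":0,"az":0,"claw":1}])

```text
t: 1.6
tcp_pos: [0.2157, 0.5485, 0.2311]
eef_rot: [0.402, 3.116, -0.0]
contact_force: [0.6, -0.6, -0.0]
grip_width: 0.693
```

All keys are required.

Request:
move_arm(rows=[{"x":-34,"y":-32,"z":0,"ax":0,"ay":0,"az":0,"claw":1},{"x":-34,"y":-32,"z":0,"ax":0,"ay":0,"az":0,"claw":1},{"x":-34,"y":-32,"z":0,"ax":0,"ay":0,"az":0,"claw":1},{"x":-34,"y":-32,"z":0,"ax":0,"ay":0,"az":0,"claw":1},{"x":-34,"y":-32,"z":0,"ax":0,"ay":0,"az":0,"claw":1}])

```text
t: 2.1
tcp_pos: [0.3397, 0.3493, 0.2315]
eef_rot: [0.405, 3.115, 0.001]
contact_force: [0.1, -0.6, 0.0]
grip_width: 0.001
```

Request:
move_arm(rows=[{"x":-34,"y":-32,"z":0,"ax":0,"ay":0,"az":0,"claw":1},{"x":-34,"y":-32,"z":0,"ax":0,"ay":0,"az":0,"claw":1},{"x":-34,"y":-32,"z":0,"ax":0,"ay":0,"az":0,"claw":1},{"x":-34,"y":-32,"z":0,"ax":0,"ay":0,"az":0,"claw":1},{"x":-34,"y":-32,"z":0,"ax":0,"ay":0,"az":0,"claw":1}])

```text
t: 2.6
tcp_pos: [0.4633, 0.151, 0.2317]
eef_rot: [0.405, 3.114, 0.0]
contact_force: [0.1, 0.3, -0.0]
grip_width: 0.003
```

Request:
move_arm(rows=[{"x":0,"y":0,"z":0,"ax":0,"ay":0,"az":0,"claw":1},{"x":0,"y":0,"z":0,"ax":0,"ay":0,"az":0,"claw":1}])

```text
t: 2.8
tcp_pos: [0.4628, 0.1519, 0.2313]
eef_rot: [-0.409, -3.115, -0.0]
contact_force: [-1.0, 0.2, -0.3]
grip_width: 0.008
```

Request:
move_arm(rows=[{"x":0,"y":-8,"z":32,"ax":0,"ay":0,"az":0,"claw":1},{"x":0,"y":0,"z":40,"ax":0,"ay":0,"az":0,"claw":1},{"x":0,"y":0,"z":35,"ax":0,"ay":0,"az":0,"claw":1},{"x":0,"y":0,"z":18,"ax":0,"ay":0,"az":0,"claw":1},{"x":0,"y":0,"z":0,"ax":0,"ay":0,"az":0,"claw":1}])

```text
t: 3.3
tcp_pos: [0.4573, 0.146, 0.1033]
eef_rot: [-0.401, -3.109, 0.002]
contact_force: [-0.3, 0.1, -0.8]
grip_width: -0.003
```

```bash
cat > plan.py <<'E'
from h import *
from scipy.spatial.transform import Rotation as Ro
def plan(ax,ths,r,off,sgn,step=None):
    s=ctrl.sense();R=Ro.from_rotvec(s["eef_rot"]).as_matrix();p=s["tcp_pos"].copy();print(p.round(4),s["contact_force"].round(1))
    for th in ths:
        a=np.radians(th+9);u=np.array([np.cos(a),np.sin(a)]);n=sgn*np.array([-u[1],u[0]])
        q=np.r_[np.array(ax)+r*u+off*n,p[2]];d=R.T@(q-p)*1000;print(th,q.round(3),d.round(0));p=q
E
python3 - <<'E'
from plan import *
plan((.532,.200),[180,170,160,150,140,130,120,110,103,97,92],.075,.027,1)
E
```

```text
[0.4573 0.146  0.1033] [-0.3  0.1 -0.8]
180 [0.462 0.162 0.103] [-1. 16. -0.]
170 [0.457 0.174 0.103] [ 9. 11.  0.]
160 [0.453 0.188 0.103] [ 7. 12.  0.]
150 [0.452 0.202 0.103] [ 4. 13.  0.]
140 [0.454 0.215 0.103] [ 2. 14. -0.]
130 [0.458 0.229 0.103] [-0. 14. -0.]
120 [0.464 0.241 0.103] [-3. 14. -0.]
110 [0.472 0.253 0.103] [-5. 13. -0.]
103 [0.479 0.259 0.103] [-5.  8. -0.]
97 [0.485 0.265 0.103] [-5.  7. -0.]
92 [0.491 0.268 0.103] [-5.  5. -0.]
```

Request:
move_arm(rows=[{"x":-1,"y":16,"z":0,"ax":0,"ay":0,"az":0,"claw":1},{"x":9,"y":11,"z":0,"ax":0,"ay":0,"az":0,"claw":1},{"x":7,"y":12,"z":0,"ax":0,"ay":0,"az":0,"claw":1},{"x":4,"y":13,"z":0,"ax":0,"ay":0,"az":0,"claw":1},{"x":2,"y":14,"z":0,"ax":0,"ay":0,"az":0,"claw":1}])

```text
t: 3.8
tcp_pos: [0.4579, 0.2146, 0.1083]
eef_rot: [0.402, 3.112, -0.003]
contact_force: [0.7, -4.7, -0.3]
grip_width: 0.001
```

Request:
move_arm(rows=[{"x":0,"y":14,"z":0,"ax":0,"ay":0,"az":0,"claw":1},{"x":-3,"y":14,"z":0,"ax":0,"ay":0,"az":0,"claw":1},{"x":-5,"y":13,"z":0,"ax":0,"ay":0,"az":0,"claw":1},{"x":-5,"y":8,"z":0,"ax":0,"ay":0,"az":0,"claw":1},{"x":-5,"y":7,"z":0,"ax":0,"ay":0,"az":0,"claw":1}])

```text
t: 4.3
tcp_pos: [0.4895, 0.2649, 0.107]
eef_rot: [0.404, 3.114, 0.001]
contact_force: [-1.0, -0.4, 0.2]
grip_width: 0.003
```

Run:
```python
from plan import *
plan((.532,.200),[92],.075,.027,1)
c=cams.camera("top");cv2.imwrite("pics/t2.png",cv2.resize(c["pixels"][110:290,160:480,::-1],None,fx=2.5,fy=2.5))
```

```text
[0.4895 0.2649 0.107 ] [-1.  -0.4  0.2]
92 [0.491 0.268 0.107] [-1.  4.  0.]
```

View pics/t2.png

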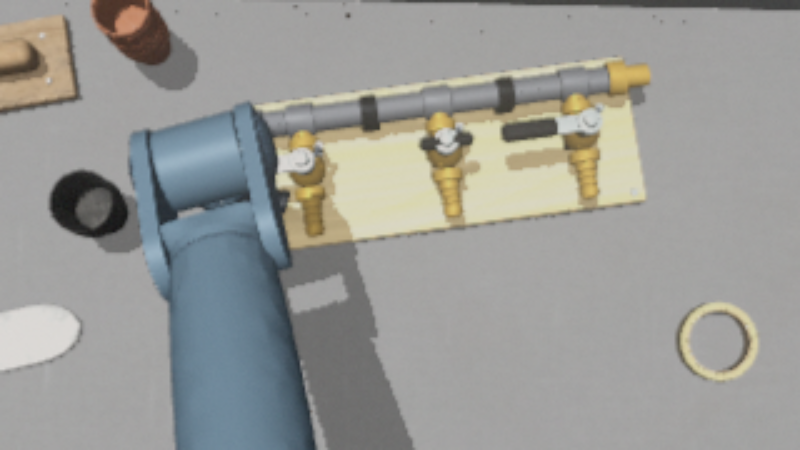

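Request:
move_arm(rows=[{"x":15,"y":0,"z":0,"ax":0,"ay":0,"az":0,"claw":1},{"x":0,"y":0,"z":-40,"ax":0,"ay":0,"az":0,"claw":1},{"x":0,"y":0,"z":-40,"ax":0,"ay":0,"az":0,"claw":1},{"x":0,"y":0,"z":-40,"ax":0,"ay":0,"az":0,"claw":1},{"x":0,"y":0,"z":0,"ax":0,"ay":0,"az":0,"claw":1}])

```text
t: 4.85
tcp_pos: [0.4765, 0.2687, 0.2331]
eef_rot: [0.404, 3.105, 0.008]
contact_force: [0.8, 0.1, 0.8]
grip_width: -0.002
```

Run:
```python
from plan import *
plan((.585,-.136),[90],.075,.042,-1)
```

```text
[0.4765 0.2687 0.2331] [0.8 0.1 0.8]
90 [ 0.615 -0.055  0.233] [-217. -278.    0.]
```

Request:
move_arm(rows=[{"x":-27,"y":-35,"z":0,"ax":0,"ay":0,"az":0,"claw":1},{"x":-27,"y":-35,"z":0,"ax":0,"ay":0,"az":0,"claw":1},{"x":-27,"y":-35,"z":0,"ax":0,"ay":0,"az":0,"claw":1},{"x":-27,"y":-35,"z":0,"ax":0,"ay":0,"az":0,"claw":1},{"x":-27,"y":-35,"z":0,"ax":0,"ay":0,"az":0,"claw":1}])

```text
t: 5.35
tcp_pos: [0.5591, 0.0625, 0.2254]
eef_rot: [-0.405, -3.114, -0.0]
contact_force: [0.6, 0.7, -1.0]
grip_width: -0.001
```

Request:
move_arm(rows=[{"x":-27,"y":-35,"z":0,"ax":0,"ay":0,"az":0,"claw":1},{"x":-27,"y":-35,"z":0,"ax":0,"ay":0,"az":0,"claw":1},{"x":-27,"y":-35,"z":0,"ax":0,"ay":0,"az":0,"claw":1},{"x":0,"y":0,"z":0,"ax":0,"ay":0,"az":0,"claw":1},{"x":0,"y":0,"z":0,"ax":0,"ay":0,"az":0,"claw":1}])

```text
t: 5.85
tcp_pos: [0.6105, -0.0588, 0.2252]
eef_rot: [-0.408, -3.113, -0.001]
contact_force: [0.2, -0.0, -0.3]
grip_width: -0.003
```

Run:
```python
from plan import *
plan((.585,-.136),[90],.075,.042,-1)
c=cams.camera("top");W=pts(c);cv2.imwrite("pics/t3.png",cv2.resize(c["pixels"][110:290,160:480,::-1],None,fx=2.5,fy=2.5))
w=W.reshape(-1,3);w=w[(w[:,2]>.11)&(w[:,2]<.15)&(np.hypot(w[:,0]-.532,w[:,1]-.2)<.12)];m=w[:,:2].mean(0);v=np.linalg.svd(w[:,:2]-m)[2][0] if len(w)<3000 else 0;print(len(w),m,v)
print(ctrl.sense()["joints"])
```

```text
[ 0.6105 -0.0588  0.2252] [ 0.2 -0.  -0.3]
90 [ 0.615 -0.055  0.225] [-3.  4. -0.]
322 [0.52619428 0.24203299] [ 0.1502506  -0.98864794]
[-2.79356028e-01  1.66651308e-01  1.65994131e+00  4.08326835e-04
  1.31705997e+00 -1.59114289e+00]
```

View pics/t3.png

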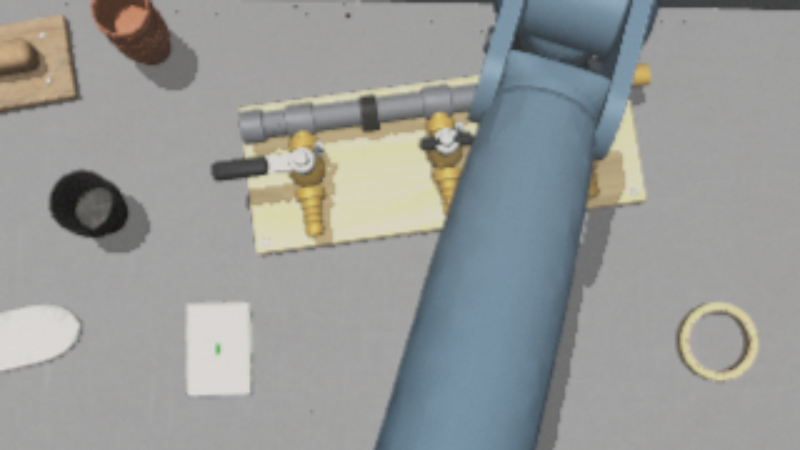

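The flowing lever is shut: it measures 98.6° against the manifold's 99° +y direction, with the sleeve at px 240,168. Next, descend behind the waiting lever.

Request:
move_arm(rows=[{"x":-3,"y":4,"z":30,"ax":0,"ay":0,"az":0,"claw":1},{"x":0,"y":0,"z":40,"ax":0,"ay":0,"az":0,"claw":1},{"x":0,"y":0,"z":30,"ax":0,"ay":0,"az":0,"claw":1},{"x":0,"y":0,"z":17,"ax":0,"ay":0,"az":0,"claw":1},{"x":0,"y":0,"z":0,"ax":0,"ay":0,"az":0,"claw":1}])

```text
t: 6.4
tcp_pos: [0.613, -0.0536, 0.1064]
eef_rot: [-0.402, -3.11, -0.001]
contact_force: [0.0, -0.6, -0.7]
grip_width: -0.001
```

Run:
```python
from plan import *
plan((.585,-.136),[90,100,110,120,130,140,150,160,167,173,178],.075,.026,-1)
```

```text
[ 0.613  -0.0536  0.1064] [ 0.  -0.6 -0.7]
90 [ 0.599 -0.058  0.106] [12. -8.  0.]
100 [ 0.585 -0.057  0.106] [14. -2.  0.]
110 [ 0.571 -0.058  0.106] [13. -5.  0.]
120 [ 0.558 -0.061  0.106] [12. -7.  0.]
130 [ 0.545 -0.067  0.106] [11. -9.  0.]
140 [ 0.534 -0.075  0.106] [  9. -11.   0.]
150 [ 0.524 -0.085  0.106] [  7. -12.   0.]
160 [ 0.516 -0.096  0.106] [  5. -13.   0.]
167 [ 0.512 -0.105  0.106] [ 2. -9.  0.]
173 [ 0.509 -0.113  0.106] [ 1. -8.  0.]
178 [ 0.507 -0.119  0.106] [-0. -7. -0.]
```

Request:
move_arm(rows=[{"x":12,"y":-8,"z":0,"ax":0,"ay":0,"az":0,"claw":1},{"x":14,"y":-2,"z":0,"ax":0,"ay":0,"az":0,"claw":1},{"x":13,"y":-5,"z":0,"ax":0,"ay":0,"az":0,"claw":1},{"x":12,"y":-7,"z":0,"ax":0,"ay":0,"az":0,"claw":1},{"x":11,"y":-9,"z":0,"ax":0,"ay":0,"az":0,"claw":1}])

```text
t: 6.9
tcp_pos: [0.5509, -0.0698, 0.1132]
eef_rot: [0.403, 3.105, -0.002]
contact_force: [5.4, 0.9, 0.5]
grip_width: 0.001
```

Request:
move_arm(rows=[{"x":9,"y":-11,"z":0,"ax":0,"ay":0,"az":0,"claw":1},{"x":7,"y":-12,"z":0,"ax":0,"ay":0,"az":0,"claw":1},{"x":5,"y":-13,"z":0,"ax":0,"ay":0,"az":0,"claw":1},{"x":2,"y":-9,"z":0,"ax":0,"ay":0,"az":0,"claw":1},{"x":1,"y":-8,"z":0,"ax":0,"ay":0,"az":0,"claw":1}])

```text
t: 7.4
tcp_pos: [0.51, -0.1153, 0.1092]
eef_rot: [-0.406, -3.114, 0.0]
contact_force: [0.2, -0.5, -0.3]
grip_width: -0.002
```

Run:
```python
from plan import *
plan((.585,-.136),[178],.075,.026,-1)
```

```text
[ 0.51   -0.1153  0.1092] [ 0.2 -0.5 -0.3]
178 [ 0.507 -0.119  0.109] [ 2. -5.  0.]
```

Request:
move_arm(rows=[{"x":0,"y":15,"z":0,"ax":0,"ay":0,"az":0,"claw":1},{"x":0,"y":0,"z":-40,"ax":0,"ay":0,"az":0,"claw":1},{"x":0,"y":0,"z":-45,"ax":0,"ay":0,"az":0,"claw":1},{"x":0,"y":0,"z":-45,"ax":0,"ay":0,"az":0,"claw":1},{"x":0,"y":40,"z":0,"ax":0,"ay":0,"az":0,"claw":1}])

```text
t: 7.9
tcp_pos: [0.5285, -0.0641, 0.2472]
eef_rot: [0.411, 3.101, -0.006]
contact_force: [1.9, 0.5, 0.8]
grip_width: -0.002
```

Request:
move_arm(rows=[{"x":10,"y":40,"z":0,"ax":0,"ay":0,"az":0,"claw":1},{"x":10,"y":40,"z":0,"ax":0,"ay":0,"az":0,"claw":1},{"x":10,"y":40,"z":0,"ax":0,"ay":0,"az":0,"claw":1},{"x":10,"y":20,"z":0,"ax":0,"ay":0,"az":0,"claw":1},{"x":0,"y":0,"z":0,"ax":0,"ay":0,"az":0,"claw":1}])

```text
t: 8.4
tcp_pos: [0.5212, 0.0873, 0.2389]
eef_rot: [-0.398, -3.115, -0.001]
contact_force: [1.1, -0.1, 0.6]
grip_width: -0.003
```

Run:
```python
from plan import *
c=cams.camera("top");W=pts(c);cv2.imwrite("pics/t4.png",cv2.resize(c["pixels"][110:290,160:480,::-1],None,fx=2.5,fy=2.5))
for a in[(.532,.2),(.559,.032),(.585,-.136)]:
    w=W.reshape(-1,3);w=w[(w[:,2]>.11)&(w[:,2]<.15)&(np.hypot(w[:,0]-a[0],w[:,1]-a[1])<.12)]
    m=w[:,:2].mean(0);v=np.linalg.svd(w[:,:2]-m)[2][0];print(len(w),m,v,np.degrees(np.arctan2(v[1],v[0])))
print(ctrl.sense())
```

```text
321 [0.52609296 0.24266101] [ 0.14874404 -0.98887573] -81.44585118838428
9 [0.56124714 0.00460941] [-0.89292959  0.45019635] 153.24371771783453
326 [ 0.54235119 -0.14153712] [-0.98713183 -0.15990857] -170.79841076590003
{'t': 8.45, 'joints': array([-5.15413791e-02, -4.77991432e-02,  1.85884581e+00, -1.62649321e-04,
        1.33129835e+00, -1.36660574e+00]), 'joint_vel': array([-0.04411328,  0.00254546, -0.00442666, -0.00698314, -0.00229764,
       -0.00864015]), 'joint_torque': array([ 1.24558926e+00, -3.07095838e+01, -3.24513924e+01,  8.78011133e-02,
        3.12238536e-02,  5.29594941e-02]), 'tcp_pos': array([0.52157455, 0.08580301, 0.2389784 ]), 'eef_rot': array([-4.00454784e-01, -3.11522118e+00,  3.37486304e-04]), 'contact_force': array([ 0.03484075, -0.10016126,  0.06388168]), 'ft_torque': array([ 0.00392843, -0.05622897, -0.02210315]), 'grip_width': -0.0010652027987352142}
```

View pics/t4.png

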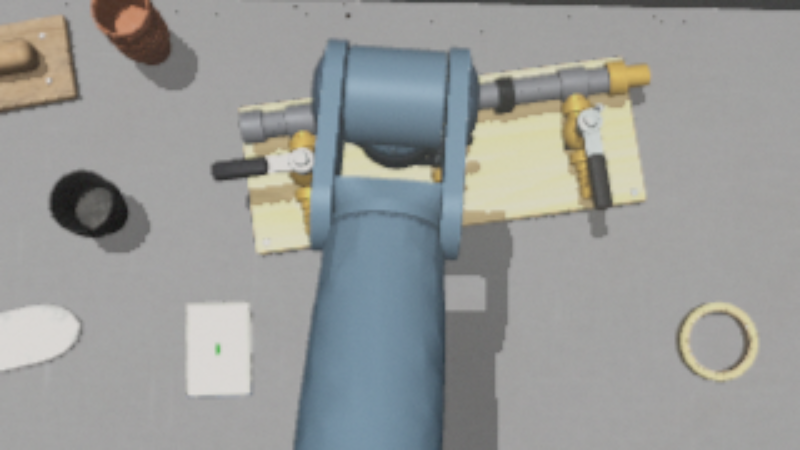

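Both levers are home. The arm hides the drain handle, so I'll move it aside to check.

Request:
move_arm(rows=[{"x":0,"y":40,"z":0,"ax":0,"ay":0,"az":0,"claw":1},{"x":0,"y":40,"z":0,"ax":0,"ay":0,"az":0,"claw":1},{"x":0,"y":40,"z":0,"ax":0,"ay":0,"az":0,"claw":1},{"x":0,"y":0,"z":0,"ax":0,"ay":0,"az":0,"claw":1},{"x":0,"y":0,"z":0,"ax":0,"ay":0,"az":0,"claw":1}])

```text
t: 8.95
tcp_pos: [0.5528, 0.1999, 0.2388]
eef_rot: [-0.405, -3.115, 0.001]
contact_force: [0.3, -0.4, 0.0]
grip_width: 0.0
```

Run:
```python
from plan import *
c=cams.camera("top");W=pts(c)
for a,r in[((.559,.032),.045),((.585,-.136),.12)]:
    w=W.reshape(-1,3);w=w[(w[:,2]>.11)&(w[:,2]<.15)&(np.hypot(w[:,0]-a[0],w[:,1]-a[1])<r)]
    m=w[:,:2].mean(0);v=np.linalg.svd(w[:,:2]-m)[2][0];print(len(w),m,np.degrees(np.arctan2(v[1],v[0])))
for t in("pots","packet","tape"):
    for r in finder.cut_out(t,"top")[:1]: print(t,r["conf"],np.nanmedian(W[r["region"]],0).round(3))
```

```text
151 [0.55891677 0.03209318] -80.46030937734507
325 [ 0.54256188 -0.14155707] -170.7253344725981
pots 0.67 [0.485 0.467 0.068]
packet 0.75 [0.321 0.336 0.006]
tape 0.62 [ 0.336 -0.32   0.022]
```

```bash
python3 -c "
from station import ctrl
print(ctrl.finish_job())"
```

```text
the job is handed in; nothing more can be done
None
```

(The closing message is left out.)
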